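# Seat the water-filter cell on its spigot and hold it home

## Task

Pick up the blue knurled filter cell and set it, closed end up, over the steel spigot of the white water-filter block, where it will stop on the two side pins. Turn it by its knurled collar, without forcing it, until the hidden keyways drop over the pins, push it fully home against the sprung valve so that its rim is flush on the block, and finish while still gripping it and holding it pushed home: do not let go. Leave the jam jar, the tin and the salt shaker where they stand.

Things in the scene. Friction and masses are not known exactly. Their poses are not given: they have to be found in the camera images.
- filter_cell: Loose filter cell: blue cylinder with fine vertical knurling and a white disc on its closed top; 54 mm diameter, 68 mm high, about 0.16 kg. Origin: centre of its open lower rim; z up its axis. It starts rim down on the worktop. Bore 34 mm wide, 42 mm deep, with four hidden keyways 10 mm wide, 6 mm deep, along its whole depth, 90 degrees apart on its +x, +y, -x, -y sides.
- cell_grip (a point): Point on the filter cell's axis 50 mm above its rim, in its solid upper part (42 to 68 mm): the height at which to grip the knurled collar from above.
- filter_block: Fixed white round water-filter block, 108 mm diameter, flat top 50 mm above the worktop; brass hose ports reach 74 mm from the axis on its +y and -y sides, 24 mm up. Origin: centre of its underside; z up. On top stands a steel spigot, 30 mm diameter, straight to 80 mm above the worktop, tapering to 20 mm at 88 mm.
- pin_level (a point): Point on the spigot's axis, 64 mm above the worktop, level with two side pins, 180 degrees apart: 6 mm thick, reaching 21 mm from the axis. Their bearing differs from block to block, unrelated to the block's frame, and is not given; turning the cell by 90 degrees always brings a pair of keyways over them (they pass within about 6 degrees either way).
- spigot_foot (a point): Point on the spigot's axis at the level of the block's flat top (50 mm above the worktop). The fully seated cell's origin lies here; while it rests on the pins, keyways not aligned, its origin is 17 mm above this point.
- valve (a joint): Brass spring plunger in the spigot's tip, 14 mm diameter, standing 10 mm proud of the spigot (top 98 mm above the worktop) when free. Value in m, 0 = free, grows as it is pressed down; 0.006 with the cell fully home. The spring pushes back with 4 N at first and 10 N with the cell home, so the cell rises again if it is let go.
- jar_small: Bystander: small jam jar with grey lid, 58 mm diameter, 85 mm high. Origin: centre of its underside.
- tin_small: Bystander: small dark-blue and white food tin, 58 mm diameter, 72 mm high. Origin: centre of its underside.
- salt_shaker: Bystander: salt shaker with grey cap, 44 mm diameter, 90 mm high. Origin: centre of its underside.

How it is judged:
By the outcome, as a careful person would: the job done as asked, in the order asked, and still so for the second after the job is handed in, while the arm keeps its last pose, push and grip.
It also fails if it takes over 58 s, if anything falls off the work surface, if the arm or the gripper's body presses on something with over 40 N, if the wrist force passes 120 N, or if a joint passes its speed limit or range.

## Robot

A 6-joint arm with a two-finger parallel gripper is mounted at the origin on a cart in front of the work surface, level with it; the furniture and walls round the work are solid. World frame = base frame: x ahead of the robot, y to its left, z up, the work surface at z = 0. Lengths are in m, angles in degrees, forces in N, time in s.
With the tool pointing down it reaches from about 0.4 to 0.825 m from the base axis. Payload 7 kg.
Tool frame: the origin (TCP) lies midway between the tips of the shut fingers; the grasp point (between the pads) lies r.grip_depth behind it (r.grip_depth is the distance from the TCP to the grasp point, in m); z points along the fingers, y is the line along which they close (so a half turn about z gives the same grasp; the last joint's range is limited). The gripper opens to 88 mm and grips with 3 to 60 N. Pads are 19 mm wide; open, the fingers measure 130 mm over their backs; the gripper's body (78 mm by 193 mm) begins 47 mm behind the grasp point.
Start: joints at [-59.754, 20.546, 0.682, 0, -70.136, -16.507], TCP at [0.16, -0.656, 0.227] pointing down, gripper open.
Joint ranges: [-176.03, 176.03], [-82.01, 121.73], [-58.28, 71.71], [-173.87, 95.51], [-174.79, -0.11], [-173.66, 173.66]. Speed limits (degrees/s): [136.94, 136.94, 172.46, 180, 180, 180].

## Interface

Orientations are given as [roll, pitch, yaw] about the fixed x, y, z axes, in that order (R = Rz(yaw) Ry(pitch) Rx(roll)).
In Python, from plant import r, imaging, workorder gives the robot as it stands (r), with the cameras (imaging) and the job (workorder).
- The arm moves only by the shell command python3 drive.py [OPENING] [FORCE], which reads ROWS from standard input. ROWS is a JSON list of rows, 1 to 12 of them, each an object with the fields xyz (a list: dx, dy, dz in normalised numbers (1 is 0.6 m)), r (a list: a rotation vector rx, ry, rz in a scale on which 1.0 is 60 degrees); a field left out counts as zero; each row is the pose to reach, as a shift and turn from the pose commanded when the command began, along the tool's axes at that moment; what a row does not reach only later rows make up. A row lasts 1/12 s, in which the tool goes at most 0.0417 m and 7.16 degrees, less where a joint would pass 70% of its speed; a pose out of reach is approached as far as the arm can. OPENING is the finger opening in m, set as the command begins (- or left out keeps the last). The fingers move at their own pace and stop on an object; FORCE is the grip in N (left out, the last holds). Time passes only in rows, so rows that do not move let the fingers close. It prints the time, the measured TCP pose, the force, the opening and the grip force at its end. Shift and turn numbers lie between -1 and 1, and a call with a number outside is refused. Input that does not fit is refused with a message, and nothing moves.
- r.get_state(): the state, without advancing time (a new reading comes with each control period).
- imaging.capture(name): name is "scene" or "top" or "wrist"; returns a dict with "frame" (420x560x3 uint8, red, green, blue), "z_map" (420x560 float32, m along the optical axis (not along the pixel's ray), 0 where there is no reading), "fx", "fy", "cx", "cy" (pixels), "D" ([k1, k2, p1, p2, k3] as OpenCV has them; the pictures are not rectified), "cam_to_world" (4x4, takes a point from camera to world coordinates). Camera axes: x right, y down, z forward; pixel columns grow to the right and rows downward; lengths in m; the calibration is good to about 2 mm. A picture is of the moment at which its call begins.
- workorder.close_job(): hands the job in; it is judged then, once.
The state is a dict: "time_s": time; "joints": joint angles; "qd": joint speeds; "joint_torque": joint torques, N m; "tcp_pos": TCP position; "eef_rot": TCP orientation; "contact_force": force on the tool from outside, world axes, zero at the start; "moment": the same for the moment, N m; "gripper_width": finger opening in m; "gripper_force": force on a finger pad.
Only numpy, scipy, OpenCV 4.12 (cv2) and the standard library are available. Lean on these libraries where they do the work, as an engineer would, in place of code of your own. Each camera call takes 0.05 s, during which the arm holds its last target. There are 200 camera calls.

## Working session

There is one attempt and no reset: what is moved stays moved. The work goes in short steps, Python scripts to look and compute and a shell command to move; the robot and the scene stay as the last step left them, time stands still between calls to the robot, and variables do not carry over. Pictures are saved under pics/ and viewed, at most 10 in all, crops included, and the job is handed in when it is done.

```bash
ls; mkdir -p pics
cat > h.py <<'E'
import numpy as np, cv2
from plant import r, imaging, workorder
from scipy.spatial.transform import Rotation as R
def snap(n,f):
    c=imaging.capture(n); cv2.imwrite('pics/'+f,c['frame'][:,:,::-1]); np.save('pics/'+f[:-4]+'.npy',c,allow_pickle=True); return c
def load(f): return np.load('pics/'+f+'.npy',allow_pickle=True).item()
def world(c):
    K=np.array([[c['fx'],0,c['cx']],[0,c['fy'],c['cy']],[0,0,1]]); h,w=c['z_map'].shape
    u,v=np.meshgrid(np.arange(w),np.arange(h))
    p=cv2.undistortPoints(np.stack([u,v],-1).reshape(-1,1,2).astype(float),K,np.array(c['D'])).reshape(h,w,2)
    z=c['z_map'][...,None]; P=np.concatenate([p*z,z],-1)
    T=np.array(c['cam_to_world']); W=P@T[:3,:3].T+T[:3,3]; W[c['z_map']<=0]=np.nan; return W
E
python3 - <<'E'
from h import *
a=snap('scene','s1.png'); b=snap('top','t1.png')
cv2.imwrite('pics/st1.png',cv2.resize(np.vstack([a['frame'],b['frame']])[:,:,::-1],(400,600)))
print(r.get_state(), r.grip_depth)
E
```

```text
drive.py
pics
plant.py
{'time_s': 0.1, 'joints': array([-5.97537557e+01,  2.05877647e+01,  6.38084729e-01, -1.70075317e-02,
       -7.01351507e+01, -1.65060337e+01]), 'qd': array([-0.0806074 ,  0.0507693 ,  0.15021573,  0.01670035,  0.01037661,
        0.00804254]), 'joint_torque': array([-2.74757695e-03, -5.84161520e+01,  2.93754190e+01,  7.01547280e+00,
        1.02704132e-02, -4.58959062e-05]), 'tcp_pos': array([ 0.16017995, -0.65526603,  0.22570664]), 'eef_rot': array([ 1.79914122e+02, -8.77387000e-03, -1.66265574e+02]), 'contact_force': array([-0.09255577, -0.05225286, -0.14940607]), 'moment': array([ 0.01351822, -0.07254521, -0.00217739]), 'gripper_force': 0.0, 'gripper_width': 0.08752973255559426} 0.0188
```

View pics/t1.png

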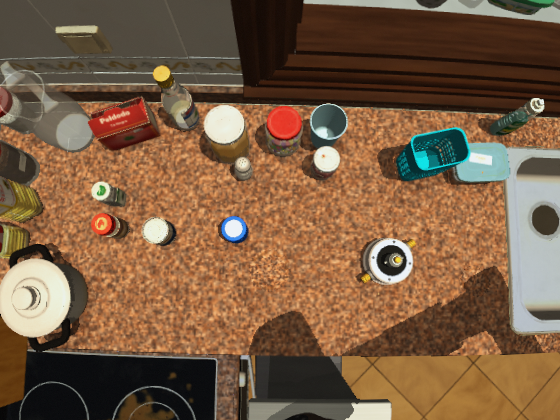

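View pics/s1.png

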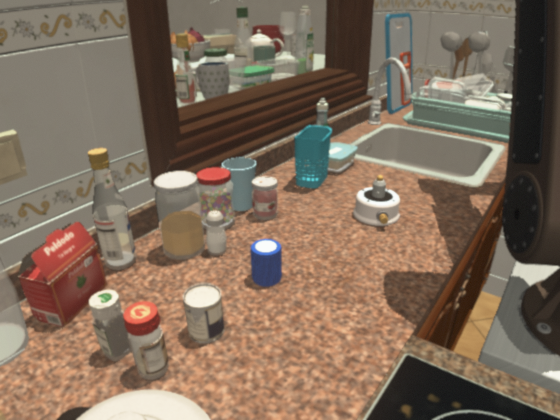

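The top view shows the cell at pixel (234,230) and the block at (388,261), with its hose ports at (411,243) and (366,279). The shaker is at about (243,168), the jar at (326,160) and the tin at (157,231). The scene view agrees. Next I'll measure these positions.

Run:
```python
from h import *
c=load('t1'); W=world(c)
def fit(P):
    (x,y),rad=cv2.minEnclosingCircle(P[:,:2].astype(np.float32)*1000); return np.round([x/1000,y/1000,2*rad/1000],4), P[:,:2].mean(0).round(4)
print('cam',np.array(c['cam_to_world']).round(3).tolist(), W[300,230],W[330,280])
for n,(u,v),s,zl,zh in [('cell',(234,230),22,.060,.076),('blocktop',(388,261),35,.044,.056),('valve',(396,261),16,.09,.105),('spig',(393,261),20,.07,.093),('tin',(157,231),25,.064,.08),('shaker',(243,168),22,.08,.1),('jar',(326,160),22,.078,.095)]:
    P=W[v-s:v+s,u-s:u+s].reshape(-1,3); P=P[(P[:,2]>zl)&(P[:,2]<zh)]
    print(n,len(P),fit(P) if len(P) else '', P[:,2].mean() if len(P) else '')
for n,f in [('t1',0)]:
    I=c['frame'][230:300,345:430,::-1]; cv2.imwrite('pics/crop1.png',cv2.resize(I,None,fx=7,fy=7,interpolation=cv2.INTER_CUBIC))
```

```text
cam [[0.018, -0.989, 0.145, 0.433], [-0.999, -0.022, -0.025, 0.107], [0.027, -0.145, -0.989, 0.926], [0.0, 0.0, 0.0, 1.0]] [0.37094221 0.20689853 0.00058426] [ 0.3066488   0.0936931  -0.00185846]
cell 515 (array([0.5258, 0.198 , 0.0549]), array([0.5255, 0.1972])) 0.06804284580508305
blocktop 1352 (array([ 0.4648, -0.1438,  0.1   ]), array([ 0.4642, -0.1411])) 0.049163833361995875
valve 42 (array([ 0.4635, -0.1432,  0.0153]), array([ 0.4638, -0.1435])) 0.09571726595687839
spig 141 (array([ 0.464 , -0.1415,  0.038 ]), array([ 0.464 , -0.1412])) 0.08340114706840837
tin 577 (array([0.5182, 0.3638, 0.058 ]), array([0.5181, 0.3639])) 0.0694767691488588
shaker 232 (array([0.6744, 0.1974, 0.0662]), array([0.6701, 0.1891])) 0.0870723726650368
jar 598 (array([0.6895, 0.0024, 0.0802]), array([0.6801, 0.0024])) 0.08459110186037884
```

View pics/crop1.png

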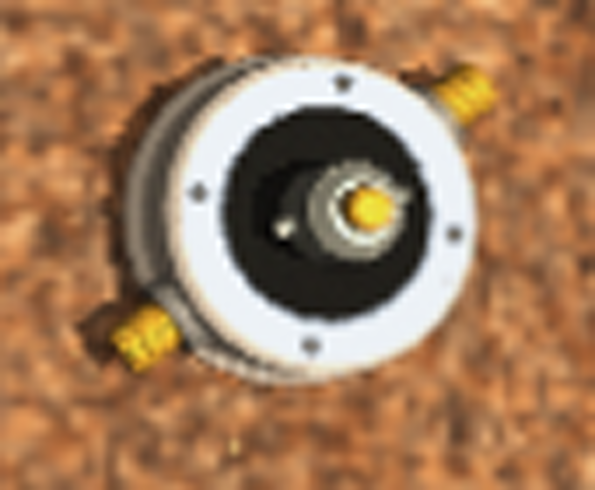

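The pins show at crop pixels (286,228) and (405,192), so the pin line is roughly 107° in world bearing. I can't see where the cell's keyways point, so I'll have to search for them by turning. I'm heading towards the block, squaring the yaw to 180° on the way.

The manual's scale: shifts go in shares of 0.6 m and turns go in shares of 60 degrees. Converting my numbers, 0.36 m / 0.6 = 0.6, -0.35 m / 0.6 = -0.5833, 13.73 degrees / 60 = 0.2288.

```bash
echo '[{"xyz":[-0.5833, 0.6, 0], "r":[0, 0, 0.2288]}, {"xyz":[-0.5833, 0.6, 0], "r":[0, 0, 0.2288]}, {"xyz":[-0.5833, 0.6, 0], "r":[0, 0, 0.2288]}, {"xyz":[-0.5833, 0.6, 0], "r":[0, 0, 0.2288]}, {"xyz":[-0.5833, 0.6, 0], "r":[0, 0, 0.2288]}, {"xyz":[-0.5833, 0.6, 0], "r":[0, 0, 0.2288]}, {"xyz":[-0.5833, 0.6, 0], "r":[0, 0, 0.2288]}, {"xyz":[-0.5833, 0.6, 0], "r":[0, 0, 0.2288]}, {"xyz":[-0.5833, 0.6, 0], "r":[0, 0, 0.2288]}, {"xyz":[-0.5833, 0.6, 0], "r":[0, 0, 0.2288]}, {"xyz":[-0.5833, 0.6, 0], "r":[0, 0, 0.2288]}, {"xyz":[-0.5833, 0.6, 0], "r":[0, 0, 0.2288]}]' | python3 drive.py
python3 - <<'E'
from h import *
c=snap('wrist','w1.png'); s=r.get_state(); T=np.array(c['cam_to_world'])
print(s['tcp_pos'],s['eef_rot'],s['joints'].round(1)); print(T.round(3),c['fx'],c['cx'])
E
```

```text
time_s: 1.1
tcp_pos: [0.414, -0.2227, 0.2267]
eef_rot: [180.0, 0.0, -180.0]
contact_force: [0.4, -0.6, -0.6]
gripper_width: 0.0875
gripper_force: 0.0
[ 0.41758554 -0.21832558  0.22675742] [ 1.79952616e+02  1.25296363e-01 -1.79821830e+02] [ -3.6   0.9 -24.   -0.1 -65.  -86.2]
[[ 0.001  0.954  0.299  0.332]
 [ 1.    -0.001  0.    -0.222]
 [ 0.     0.299 -0.954  0.385]
 [ 0.     0.     0.     1.   ]] 315.7405491363346 280.5604524856218
```

View wrist.

Run:
```python
from h import *
c=load('w1'); W=world(c)
P=W.reshape(-1,3)
for zl,zh in [(.046,.053),(.0935,.1),(.07,.081)]:
    m=(P[:,2]>zl)&(P[:,2]<zh)&(np.hypot(P[:,0]-.464,P[:,1]+.143)<.06); Q=P[m]
    print(len(Q), cv2.minEnclosingCircle(Q[:,:2].astype(np.float32)*1000) if len(Q) else '', Q.mean(0) if len(Q) else '')
m=np.hypot(W[...,0]-.464,W[...,1]+.143)<.06; v,u=np.where(m); print(u.min(),u.max(),v.min(),v.max())
```

```text
4134 ((463.39178466796875, -145.29794311523438), 49.55783462524414) [ 0.457061   -0.14870909  0.0503606 ]
133 ((463.8171691894531, -145.2791290283203), 6.828965663909912) [ 0.46299237 -0.14641987  0.09766094]
126 ((463.77923583984375, -145.5227508544922), 15.010581016540527) [ 0.45485901 -0.15061916  0.07612721]
295 550 171 419
```

View pics/w1.png

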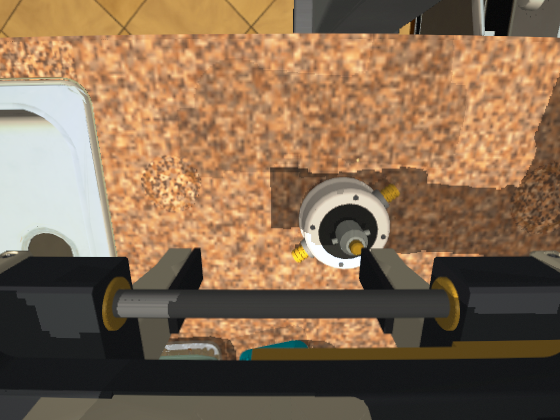

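The wrist view shows the block at (345,222), with its axis at (0.4637,-0.1454) by depth. The top camera agrees to within 2 mm. Now to the cell, stopping short of it for a wrist measurement.

Scaled: 0.42 m / 0.6 = 0.7, 0.06 m / 0.6 = 0.1.

```bash
echo '[{"xyz":[-0.0917, 0.7, 0]}, {"xyz":[-0.0917, 0.7, 0]}, {"xyz":[-0.0917, 0.7, 0]}, {"xyz":[-0.0917, 0.7, 0]}, {"xyz":[-0.0917, 0.7, 0]}, {"xyz":[-0.0917, 0.7, 0]}, {"xyz":[-0.0917, 0.7, 0]}, {"xyz":[-0.0917, 0.7, 0.1]}, {"xyz":[-0.0917, 0.7, 0.1]}, {"xyz":[-0.0917, 0.7, 0.1]}, {"xyz":[-0.0917, 0.7, 0.1]}, {"xyz":[-0.0917, 0.7, 0.1]}]' | python3 drive.py 0.088
cat > m.py <<'E'
from h import *
import sys
# circle fit of points near guess in height band
def meas(c,g,zl,zh,rad):
    P=world(c).reshape(-1,3); Q=P[(P[:,2]>zl)&(P[:,2]<zh)&(np.hypot(P[:,0]-g[0],P[:,1]-g[1])<rad)]
    return len(Q), cv2.minEnclosingCircle(Q[:,:2].astype(np.float32)*1000) if len(Q) else '', Q.mean(0).round(4) if len(Q) else ''
E
echo '[{}, {}]' | python3 drive.py
python3 - <<'E'
from m import *
c=snap('wrist','w2.png'); s=r.get_state()
print(s['tcp_pos'],s['eef_rot'],s['joints'].round(1)); print(meas(c,(.526,.198),.064,.074,.045)); print(meas(c,(.526,.198),.02,.074,.045))
E
```

```text
time_s: 2.15
tcp_pos: [0.4681, 0.1978, 0.164]
eef_rot: [-179.9, -0.2, -179.8]
contact_force: [-0.5, -0.2, 0.4]
gripper_width: 0.088
gripper_force: 0.0
time_s: 2.32
tcp_pos: [0.4685, 0.1948, 0.1666]
eef_rot: [-180.0, -0.0, -180.0]
contact_force: [0.5, -0.1, -0.9]
gripper_width: 0.0874
gripper_force: 0.0
[0.46862802 0.19453319 0.16693561] [1.79994298e+02 8.81611208e-03 1.79973960e+02] [  44.8    7.6  -25.1    0.   -57.3 -134.8]
(2372, ((524.36572265625, 197.90194702148438), 27.218660354614258), array([0.5217, 0.1977, 0.0688]))
(3238, ((524.3355712890625, 197.6809844970703), 27.38638687133789), array([0.5168, 0.1976, 0.0622]))
```

View pics/w2.png

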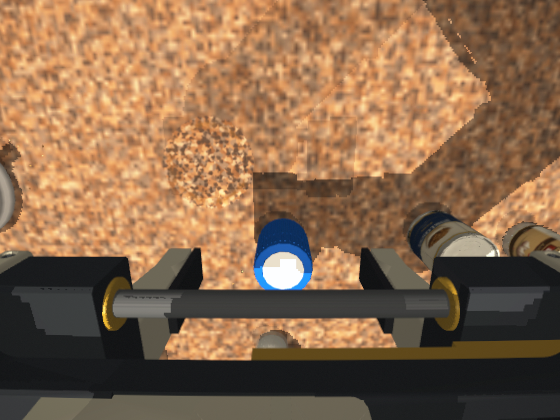

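The wrist view shows the cell centred between the open fingers at about (283,265), at (0.5245,0.198) by depth. I'll move over it, go down and grip.

Scaled: 0.135 m / 0.6 = 0.225, -0.056 m / 0.6 = -0.0933.

```bash
echo '[{"xyz":[-0.05, 0.0033, 0]}, {"xyz":[-0.0933, 0.005, 0.0333]}, {"xyz":[-0.0933, 0.005, 0.0833]}, {"xyz":[-0.0933, 0.005, 0.1333]}, {"xyz":[-0.0933, 0.005, 0.175]}, {"xyz":[-0.0933, 0.005, 0.2083]}, {"xyz":[-0.0933, 0.005, 0.225]}, {"xyz":[-0.0933, 0.005, 0.225]}, {"xyz":[-0.0933, 0.005, 0.225]}, {"xyz":[-0.0933, 0.005, 0.225]}]' | python3 drive.py
python3 -c "
from plant import r, imaging, workorder
s=r.get_state(); print(s['tcp_pos'],s['contact_force'])"
```

```text
time_s: 3.2
tcp_pos: [0.5256, 0.1986, 0.0332]
eef_rot: [179.9, 0.1, -180.0]
contact_force: [1.0, -0.5, 0.3]
gripper_width: 0.0876
gripper_force: 0.0
[0.52563972 0.19863388 0.03324111] [ 0.99897187 -0.49651681  0.27048311]
```

```bash
echo '[{}, {}, {}, {}, {}, {}]' | python3 drive.py 0.04 40
echo '[{}, {}, {}]' | python3 drive.py
```

```text
time_s: 3.7
tcp_pos: [0.5245, 0.1982, 0.0317]
eef_rot: [-180.0, -0.0, -180.0]
contact_force: [0.1, -0.4, 2.9]
gripper_width: 0.0533
gripper_force: 40.4
time_s: 3.95
tcp_pos: [0.5246, 0.1982, 0.0318]
eef_rot: [-180.0, -0.0, -180.0]
contact_force: [-1.6, -1.9, 4.4]
gripper_width: 0.0535
gripper_force: 40.0
```

Scaled: -0.26 m / 0.6 = -0.4333, -0.13 m / 0.6 = -0.2167.

```bash
echo '[{"xyz":[0, 0, -0.05]}, {"xyz":[0, 0, -0.1167]}, {"xyz":[0, 0, -0.1833]}, {"xyz":[0.1417, -0.4333, -0.2167]}, {"xyz":[0.1417, -0.4333, -0.2167]}, {"xyz":[0.1417, -0.4333, -0.2167]}, {"xyz":[0.1417, -0.4333, -0.2167]}, {"xyz":[0.1417, -0.4333, -0.2167]}, {"xyz":[0.1417, -0.4333, -0.2167]}, {"xyz":[0.1417, -0.4333, -0.2167]}, {"xyz":[0.1417, -0.4333, -0.2167]}, {"xyz":[0.1417, -0.4333, -0.2167]}]' | python3 drive.py
echo '[{}, {}, {}]' | python3 drive.py
python3 - <<'E'
from m import *
c=snap('wrist','w3.png'); s=r.get_state(); p=s['tcp_pos']
print(p,s['eef_rot'],s['joints'].round(1),s['contact_force']);
for b in [(.046,.053),(.094,.1),(.07,.081)]: print(meas(c,(.464,-.144),*b,.06))
print(meas(c,p[:2],p[2]-.01,p[2]+.05,.045), meas(c,p[:2],p[2]-.045,p[2]+.02,.045))
E
```

```text
time_s: 4.95
tcp_pos: [0.439, -0.0627, 0.1615]
eef_rot: [180.0, 0.0, 179.8]
contact_force: [-0.6, 0.8, -2.4]
gripper_width: 0.0533
gripper_force: 40.0
time_s: 5.2
tcp_pos: [0.4399, -0.0609, 0.1613]
eef_rot: [180.0, -0.0, -179.9]
contact_force: [-0.2, -0.2, -1.4]
gripper_width: 0.053
gripper_force: 40.0
[ 0.43990642 -0.06091939  0.1612839 ] [-1.79996207e+02 -2.89359840e-02 -1.79919028e+02] [  17.7    1.7  -32.6   -0.   -55.8 -107.6] [ 0.16043759  0.6271756  -2.35779589]
(5227, ((463.2371520996094, -145.32029724121094), 48.93669891357422), array([ 0.4489, -0.144 ,  0.0504]))
(191, ((463.7653503417969, -145.27806091308594), 6.999546527862549), array([ 0.4618, -0.1441,  0.0976]))
(226, ((463.4435729980469, -144.71766662597656), 14.673249244689941), array([ 0.4554, -0.1381,  0.0761]))
(12978, ((428.62078857421875, -60.712318420410156), 43.274593353271484), array([ 0.431 , -0.06  ,  0.1912])) (3408, ((428.3114929199219, -60.0399055480957), 42.507511138916016), array([ 0.4209, -0.06  ,  0.1639]))
```

View pics/w3.png

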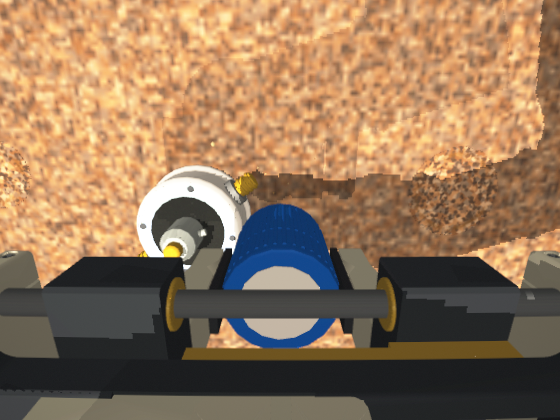

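The cell is gripped at (280,280). The block is at (190,225) with one pin visible at (205,233). Next I go over the spigot and down to just above the pins.

```bash
echo '[{"xyz":[-0.02, -0.0667, 0]}, {"xyz":[-0.04, -0.1167, 0]}, {"xyz":[-0.04, -0.14, 0]}, {"xyz":[-0.04, -0.14, 0]}, {"xyz":[-0.04, -0.14, 0.0167]}, {"xyz":[-0.04, -0.14, 0.0333]}, {"xyz":[-0.04, -0.14, 0.05]}, {"xyz":[-0.04, -0.14, 0.0667]}, {"xyz":[-0.04, -0.14, 0.0833]}, {"xyz":[-0.04, -0.14, 0.0917]}, {"xyz":[-0.04, -0.14, 0.0917]}, {"xyz":[-0.04, -0.14, 0.0917]}]' | python3 drive.py
echo '[{}, {"xyz":[0, 0, 0.0033]}, {"xyz":[0, 0, 0.0067]}, {"xyz":[0, 0, 0.0067]}]' | python3 drive.py
```

```text
time_s: 6.25
tcp_pos: [0.4636, -0.1456, 0.1063]
eef_rot: [-180.0, -0.0, -180.0]
contact_force: [-0.2, -0.1, -1.3]
gripper_width: 0.0533
gripper_force: 40.0
time_s: 6.58
tcp_pos: [0.4636, -0.1457, 0.1025]
eef_rot: [180.0, 0.0, 180.0]
contact_force: [0.5, -0.4, -3.2]
gripper_width: 0.0534
gripper_force: 40.0
```

Scaled: 0.002 m / 0.6 = 0.0033.

```bash
echo '[{"xyz":[0, 0, 0.0033]}, {"xyz":[0, 0, 0.0033]}, {"xyz":[0, 0, 0.0033]}]' | python3 drive.py
echo '[{"xyz":[0, 0, 0.0033]}, {"xyz":[0, 0, 0.0033]}, {"xyz":[0, 0, 0.0033]}]' | python3 drive.py
echo '[{"xyz":[0, 0, 0.0017]}, {"xyz":[0, 0, 0.0017]}, {"xyz":[0, 0, 0.0017]}]' | python3 drive.py
```

```text
time_s: 6.83
tcp_pos: [0.4636, -0.1457, 0.1005]
eef_rot: [-180.0, -0.0, -180.0]
contact_force: [-0.1, 0.3, -1.5]
gripper_width: 0.0536
gripper_force: 40.0
time_s: 7.08
tcp_pos: [0.4639, -0.1457, 0.0987]
eef_rot: [-180.0, 0.0, -180.0]
contact_force: [0.6, 0.2, -0.7]
gripper_width: 0.0535
gripper_force: 40.0
time_s: 7.33
tcp_pos: [0.4642, -0.1457, 0.0983]
eef_rot: [-180.0, 0.1, -180.0]
contact_force: [-1.2, 0.8, 7.2]
gripper_width: 0.0532
gripper_force: 40.0
```

Resting on the pins: contact at TCP z ≈ 0.0985 with about 9 N. Now I turn gently in 10° steps and watch for the drop.

```bash
cat > st.py <<'E'
from h import *
s=r.get_state(); print('z',s['tcp_pos'].round(4),'F',s['contact_force'].round(1),'M',s['moment'].round(2),'j6',s['joints'][5].round(1),s['eef_rot'].round(1))
E
python3 st.py; echo '[{"r":[0, 0, -0.0333]}, {"r":[0, 0, -0.0667]}, {"r":[0, 0, -0.1167]}, {"r":[0, 0, -0.1667]}, {"r":[0, 0, -0.1667]}]' | python3 drive.py; python3 st.py
```

```text
z [ 0.4642 -0.1457  0.0983] F [-1.2  0.8  7.2] M [0.32 0.55 0.01] j6 -95.8 [-1.8e+02  1.0e-01 -1.8e+02]
time_s: 7.75
tcp_pos: [0.4645, -0.1458, 0.0983]
eef_rot: [-180.0, 0.1, -169.8]
contact_force: [-0.3, -0.3, 5.2]
gripper_width: 0.0531
gripper_force: 40.0
z [ 0.4645 -0.1458  0.0983] F [-0.3 -0.3  5.2] M [0.04 0.08 0.06] j6 -85.7 [-1.800e+02  1.000e-01 -1.698e+02]
```

Scaled: -10 degrees / 60 = -0.1667.

```bash
echo '[{"r":[0, 0, -0.0333]}, {"r":[0, 0, -0.0667]}, {"r":[0, 0, -0.1167]}, {"r":[0, 0, -0.1667]}, {"r":[0, 0, -0.1667]}]' | python3 drive.py; python3 st.py
```

```text
time_s: 8.17
tcp_pos: [0.4649, -0.1457, 0.0982]
eef_rot: [-179.9, 0.1, -159.9]
contact_force: [1.5, -0.8, 4.5]
gripper_width: 0.0534
gripper_force: 40.0
z [ 0.4649 -0.1457  0.0982] F [ 1.5 -0.8  4.5] M [ 0.03 -0.78  0.02] j6 -75.8 [-1.799e+02  1.000e-01 -1.599e+02]
```

Scaled: -10 degrees / 60 = -0.1667.

```bash
echo '[{"r":[0, 0, -0.0333]}, {"r":[0, 0, -0.0667]}, {"r":[0, 0, -0.1167]}, {"r":[0, 0, -0.1667]}, {"r":[0, 0, -0.1667]}]' | python3 drive.py; python3 st.py
```

```text
time_s: 8.58
tcp_pos: [0.4632, -0.1456, 0.0972]
eef_rot: [180.0, -0.0, -150.0]
contact_force: [0.3, 0.2, -1.0]
gripper_width: 0.0534
gripper_force: 40.0
z [ 0.4632 -0.1456  0.0972] F [ 0.3  0.2 -1. ] M [ 0.06 -0.21  0.04] j6 -65.8 [ 180.   -0. -150.]
```

```bash
python3 st.py
```

```text
z [ 0.4632 -0.1456  0.0972] F [ 0.3  0.2 -1. ] M [ 0.06 -0.21  0.04] j6 -65.8 [ 180.   -0. -150.]
```

The cell has dropped: contact force gone and z at its commanded value. I'll push down a bit to confirm.

Scaled: 0.003 m / 0.6 = 0.005, 0.002 m / 0.6 = 0.0033.

```bash
echo '[{"xyz":[0, 0, 0.0017]}, {"xyz":[0, 0, 0.0033]}, {"xyz":[0, 0, 0.005]}, {"xyz":[0, 0, 0.005]}]' | python3 drive.py; python3 st.py
```

```text
time_s: 8.92
tcp_pos: [0.4637, -0.1457, 0.0945]
eef_rot: [-180.0, -0.0, -150.0]
contact_force: [1.1, -0.3, 1.2]
gripper_width: 0.0531
gripper_force: 40.0
z [ 0.4637 -0.1457  0.0945] F [ 1.1 -0.3  1.2] M [-0.11 -0.22  0.18] j6 -65.9 [-180.   -0. -150.]
```

Scaled: 0.006 m / 0.6 = 0.01, 0.004 m / 0.6 = 0.0067.

```bash
echo '[{"xyz":[0, 0, 0.0033]}, {"xyz":[0, 0, 0.0067]}, {"xyz":[0, 0, 0.01]}, {"xyz":[0, 0, 0.01]}]' | python3 drive.py; python3 st.py
```

```text
time_s: 9.25
tcp_pos: [0.4636, -0.1458, 0.0881]
eef_rot: [-180.0, -0.0, -150.0]
contact_force: [2.5, -1.8, -4.4]
gripper_width: 0.0536
gripper_force: 40.0
z [ 0.4636 -0.1458  0.0881] F [ 2.5 -1.8 -4.4] M [-0.84 -0.87  0.18] j6 -65.8 [-180.   -0. -150.]
```

Free fall of the fit, no jamming. Now the last 6 mm against the valve.

Scaled: 0.005 m / 0.6 = 0.0083, 0.004 m / 0.6 = 0.0067.

```bash
echo '[{"xyz":[0, 0, 0.0017]}, {"xyz":[0, 0, 0.0033]}, {"xyz":[0, 0, 0.005]}, {"xyz":[0, 0, 0.0067]}, {"xyz":[0, 0, 0.0083]}, {"xyz":[0, 0, 0.0083]}]' | python3 drive.py; python3 st.py
echo '[{"xyz":[0, 0, 0.0017]}, {"xyz":[0, 0, 0.0033]}, {"xyz":[0, 0, 0.0033]}, {"xyz":[0, 0, 0.0033]}]' | python3 drive.py; python3 st.py
```

```text
time_s: 9.75
tcp_pos: [0.4638, -0.1458, 0.0841]
eef_rot: [-180.0, 0.0, -150.0]
contact_force: [-1.2, -0.2, 6.7]
gripper_width: 0.0532
gripper_force: 40.0
z [ 0.4638 -0.1458  0.0841] F [-1.2 -0.2  6.7] M [-0.16  0.4   0.18] j6 -65.8 [-180.    0. -150.]
time_s: 10.08
tcp_pos: [0.4639, -0.1458, 0.0822]
eef_rot: [-180.0, 0.0, -150.0]
contact_force: [-1.5, 0.3, 8.2]
gripper_width: 0.0532
gripper_force: 40.0
z [ 0.4639 -0.1458  0.0822] F [-1.5  0.3  8.2] M [0.04 0.74 0.19] j6 -65.8 [-180.    0. -150.]
```

Scaled: 0.001 m / 0.6 = 0.0017.

```bash
echo '[{"xyz":[0, 0, 0.0017]}, {"xyz":[0, 0, 0.0017]}, {"xyz":[0, 0, 0.0017]}]' | python3 drive.py; python3 st.py
echo '[{"xyz":[0, 0, 0.0017]}, {"xyz":[0, 0, 0.0017]}, {"xyz":[0, 0, 0.0017]}]' | python3 drive.py; python3 st.py
```

```text
time_s: 10.33
tcp_pos: [0.4639, -0.1459, 0.0817]
eef_rot: [-180.0, 0.0, -150.0]
contact_force: [-4.1, 0.7, 13.7]
gripper_width: 0.0532
gripper_force: 40.0
z [ 0.4639 -0.1459  0.0817] F [-4.1  0.7 13.7] M [0.42 1.51 0.25] j6 -65.8 [-180.    0. -150.]
time_s: 10.58
tcp_pos: [0.4639, -0.1459, 0.0816]
eef_rot: [-179.9, 0.0, -150.0]
contact_force: [-7.1, 1.7, 25.8]
gripper_width: 0.053
gripper_force: 40.0
z [ 0.4639 -0.1459  0.0816] F [-7.1  1.7 25.8] M [1.3  2.98 0.14] j6 -65.8 [-179.9    0.  -150. ]
```

The push has hit a hard stop: 17 mm below pin-rest, with about 27 N. I'll check visually that it's flush.

```bash
echo '[{}, {}, {}, {}, {}, {}]' | python3 drive.py; python3 st.py
python3 - <<'E'
from h import *
a=snap('scene','s2.png')['frame'][150:240,330:450,::-1]; b=snap('wrist','w4.png')['frame'][130:350,140:420,::-1]
cv2.imwrite('pics/fin.png',np.hstack([cv2.resize(a,(420,315),interpolation=2),cv2.resize(b,(380,315))]))
E
```

```text
time_s: 11.08
tcp_pos: [0.4639, -0.1459, 0.0816]
eef_rot: [-179.9, 0.0, -150.0]
contact_force: [-7.8, 2.1, 24.6]
gripper_width: 0.053
gripper_force: 40.0
z [ 0.4639 -0.1459  0.0816] F [-7.8  2.1 24.6] M [1.31 2.97 0.19] j6 -65.8 [-179.9    0.  -150. ]
```

View pics/fin.png

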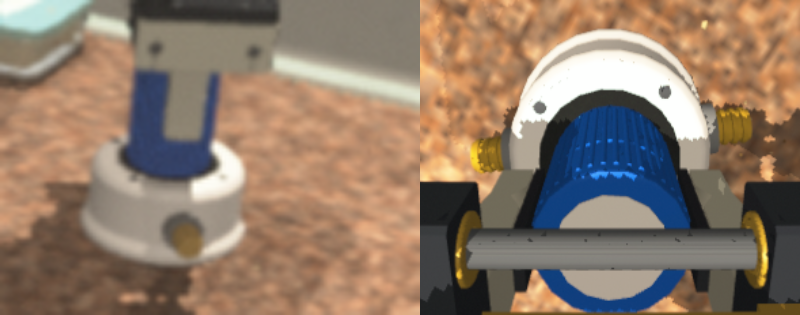

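The picture shows the cell's rim flush on the block, at about (170,175) on the left, upright and still gripped, with steady force. Handing in.

```bash
python3 -c "
from plant import r, imaging, workorder
print(workorder.close_job())"
```

```text
the job is handed in; nothing more can be done
None
```

I handed the job in at about 11 s: the cell dropped over the pins after about 30° of turning, and it is pushed fully home, flush on the block and still gripped under about 25 N. I never went near the jar, tin or shaker, though I took no closing picture of them.

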